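# Set the length stop of the LED strip cutting jig

## Task

On the strip cutting jig, turn the latch by its grip until its steel tongue, which lies across the rail, points straight at the dark line engraved on the base plate. Then take the length stop by its upright fin and slide it along the rail, past the latch, until you feel its spring ball drop into the notch (the notch is hidden; the small pin on the stop sinks as the ball drops), and finish there, still gripping the fin so that the stop stays held at the notch. Leave the other things on the bench where they are.

Things in the scene. Friction and masses are not known exactly. Their poses are not given: they have to be found in the camera images.
- jig: cutting jig, fixed to the table: aluminium base plate 140 x 320, 8 thick (x -52 to +88, y -160 to +160 in its frame); a flat dark steel rail 64 wide (x -42 to +22), top 20 above the table, runs along the jig's y axis, with a grey block at each end (cutter head at -y, 48 high). Origin at table level, under the line on which the fin travels; z up
- carriage: length stop: grey saddle on the rail, 66 across it, 50 along it, top 40 above the table, with an upright aluminium fin 12 thick along the rail, 30 wide across it, from 40 to 84 above the table. Origin at the fin's middle, 65 above the table; axes parallel to the jig's. Slides along the jig's y from -100 to +105 (starts at -100 to -80) with about 2 N of friction; the uncleared tongue blocks it
- plunger (a joint): drop of the spring ball in the stop (m): 0 on the flat, 0.0035 fully in the notch, above 0.0022 within about 1.9 mm of the notch's middle. The hidden notch lies where the fin is somewhere between y +35 and +80 in the jig's frame. The ball falls in over some 7 mm, drawing the stop on; pushing on out of it takes some 8 to 14 N. Overrunning is no harm: slide back
- pin (a point): end of the dark steel pin, diameter 8, on the saddle 34 to the robot's side (-x) of the fin, that moves with the ball: it stands 6 above the saddle's top on the flat and 2.5 above it in the notch
- latch (a joint): angle of the latch (rad): 0 when the tongue points straight at the engraved line (the jig's -y direction), growing as it swings clockwise seen from above, to 1.5, nearly square across the rail; starts at 0.9 to 1.3. Stops at -0.5 and 1.5; it stays where it is left (friction about 0.06 N m)
- latch_grip (a point): middle of the latch's black bar grip, on the pivot axis (x +52, y +15 in the jig's frame), 56 above the table. The bar is 12 thick, 38 long, from 34 to 72 above the table, in line with the tongue; the point turns with it and the tongue points along the point's -y: a steel bar 12 wide, 8 thick, reaching 60 from the pivot, 24 to 32 above the table
- mark (a point): middle of the engraved dark line on the base plate, 24 long and 5 wide, running along the jig's y, 78 from the latch's pivot on its -y side
- reel_a: bystander: reel of LED strip lying flat on the table, diameter 140, 16 high; origin under its centre
- reel_b: bystander: another such reel, diameter 140, 16 high; origin under its centre
- reel_c: bystander: smaller reel, diameter 124, 16 high; origin under its centre
- solder_spool: bystander: small aluminium spool, diameter 42, 32 high, standing on the jig's base plate beside the far (+y) end of the rail, about x +60, y +125 in the jig's frame; origin under its centre
- screwdriver: bystander: screwdriver 160 long lying on the table along the robot's side of the jig; origin under its middle
- drink_can: bystander: drink can, diameter 66, 115 high, standing; origin under its centre
- pliers: bystander: pliers with red grips, about 140 long, 10 high, lying flat; origin under its joint

How it is judged (in metres and radians):
On the way, in this order (a step that is already met when the one before it is completed fails the run):
1. the latch's tongue points at the engraved line, within 0.15 rad (value of joint latch between -0.15 and 0.15 rad), for 0.2 s.
2. the stop sits at the notch, its ball dropped in, with the latch still at the mark (all of step 1 and value of joint plunger above 0.0022 m), for 0.2 s.
At the end, for the whole second after the job is handed in: The fingers still hold the stop (at least 3 N of contact), it is at rest with its ball at least 2.2 mm down in the notch (within about 1.9 mm of the notch's middle), the tongue points at the engraved line within 0.15 rad, and each bystander is within 30 mm of where it began (all of step 2 and contact force between the fingers and carriage above 3 N and linear speed of carriage below 0.01 m/s and distance of each of reel_a, reel_b, reel_c, solder_spool, screwdriver, drink_can, pliers from where it was at the start of the episode below 0.03 m); the arm keeps its last pose, push and grip.
It fails at once if a bystander was moved more than 30 mm (distance of any of reel_a, reel_b, reel_c, solder_spool, screwdriver, drink_can, pliers from where it was at the start of the episode above 0.03 m).
It also fails if it takes over 58 s, if anything falls off the work surface, if the arm or the gripper's body presses on something with over 40 N, if the wrist force passes 120 N, or if a joint passes its speed limit or range.

## Robot

A 6-joint arm with a two-finger parallel gripper is mounted at the origin on the work surface. World frame = base frame: x ahead of the robot, y to its left, z up, the work surface at z = 0. Lengths are in mm, angles in rad, forces in N, time in s.
With the tool pointing down it reaches from about 350 to 875 mm from the base axis. Payload 4.2 kg.
Tool frame: the origin (TCP) lies midway between the tips of the shut fingers; the grasp point (between the pads) lies 19 mm behind it (arm.grasp_offset is the distance from the TCP to the grasp point, in mm); z points along the fingers, y is the direction in which the jaws open and shut (so a half turn about z gives the same grasp; the last joint's range is limited). The gripper opens to 85 mm and grips with 20 to 120 N. Pads are 22 mm wide; open, the fingers measure 114 mm over their backs; the gripper's body (76 mm by 85 mm) begins 54 mm behind the grasp point. The pads swing forward as they close: fully open they stand 13 mm farther back than shut.
Start: joints at [1.373, 0.385, 0.008, 0, -1.194, -0.259], TCP at [275.64, 560.911, 231.312] pointing down, gripper open.
Joint ranges: [-3.14, 3.14], [-1.21, 2.06], [-1.07, 1.41], [-3.16, 2.05], [-2.99, -0.16], [-3.1, 3.1]. Speed limits (rad/s): [2.79, 2.79, 3.14, 3.14, 3.14, 3.14].

## Interface

Orientations are given as a unit quaternion [x, y, z, w].
In Python, from bench import arm gives the robot as it stands.
- The arm moves only by the tool move_arm, never from a script. Its argument "moves" is a list of rows, each an object with "gripper": the gripper's target within -1 to 1 (fully open at 1, half-way at 0, shut at -1); "xyz": the shift along the tool's x, y, z in cm, a list of three; "angular": the turn, a rotation vector about the tool's x, y, z in rad, a list of three. In form: [{"gripper": gripper, "xyz": [dx, dy, dz], "angular": [wx, wy, wz]}, ...]. A call has 1 to 10 rows; each row is the pose to reach, as a shift and turn from the pose commanded when the call began, along the tool's axes at that moment; what a row does not reach only later rows make up. A row lasts 1/8 s, in which the tool goes at most 62.5 mm and 10.7 degrees, less where a joint would pass 70% of its speed; a pose out of reach is approached as far as the arm can. A call with a gripper value outside its range is refused whole. The fingers move at their own pace and stop on an object; the grip force is fixed at half the most. Time passes only in rows, so rows that repeat a pose let the fingers close. It gives the time, the measured TCP pose, the force and the opening at its end, in the units of the state.
- arm.read_state(): the state, without advancing time (a new reading comes with each control period).
- arm.get_image(name): name is "scene" or "side" or "wrist"; returns (picture, depth): 420x560x3 uint8, blue, green, red; 420x560 float32, mm along the optical axis (not along the pixel's ray), 0 where there is no reading.
- arm.get_calibration(name): a dict with "camera_matrix" (3x3 intrinsics, pixels), "R" (3x3) and "t" (3): a world point X has camera coordinates R X + t. Camera axes: x right, y down, z forward; pixel columns grow to the right and rows downward; lengths in mm; the calibration is good to about 2 mm. A picture is of the moment at which its call begins: read the wrist's pose just before it. get_calibration takes no time and is no camera call; for the wrist camera it gives the pose at the moment of the call.
- arm.job_done(): hands the job in, once; it reports no verdict.
The state is a dict: "clock": time; "joints": joint angles; "joint_vel": joint speeds; "joint_efforts": joint torques, N m; "position": TCP position; "ee_rot": TCP orientation; "contact_force": force on the tool from outside, world axes, zero at the start; "wrist_torque": the same for the moment, N m; "gripper_width": finger opening in mm.
Only numpy, scipy, OpenCV 4.12 (cv2) and the standard library are available. Lean on these libraries where they do the work, as an engineer would, in place of code of your own. Each camera call takes 0.05 s, during which the arm holds its last target. There are 200 camera calls.

## Working session

There is one attempt and no reset: what is moved stays moved. The work goes in short steps, Python scripts to look and compute and a tool call to move; the robot and the scene stay as the last step left them, time stands still between calls to the robot, and variables do not carry over. Pictures are saved under pics/ and viewed, about 8 in all and at most 12, crops included, and the job is handed in when it is done.

Besides the shell and the picture viewer there is one more tool, called after "Call:" as name([rows], argument=value, ...), one row to a line, values as JSON. move_arm: Moves the arm, as the interface text tells. Its arguments: {"type":"object","properties":{"moves":{"type":"array","items":{"type":"object","properties":{"gripper":{"type":"number"},"xyz":{"type":"array","items":{"type":"number"}},"angular":{"type":"array","items":{"type":"number"}}}}}},"required":["moves"]}

```bash
mkdir -p pics; ls
python3 - <<'E'
from bench import arm
import cv2,numpy as np
s=arm.read_state();print(s)
for n in("scene","side"):
    p,d=arm.get_image(n);cv2.imwrite(f"pics/{n}0.png",p);np.save(f"pics/{n}0.npy",d)
    c=arm.get_calibration(n);print(n,c)
E
```

```text
pics
{'clock': 0.0, 'joints': array([ 1.37261480e+00,  3.85548653e-01,  6.61124589e-03, -5.20224602e-04,
       -1.19398094e+00, -2.58645183e-01]), 'joint_vel': array([ 0.00140105,  0.0011223 , -0.00155523,  0.00055304,  0.00068401,
        0.00013891]), 'joint_efforts': array([-3.06636130e-04, -3.92289913e+01,  1.88402796e+01,  4.18643117e+00,
       -4.75489083e-03,  2.88611268e-06]), 'position': array([275.38256936, 560.40492478, 230.21749127]), 'ee_rot': array([ 9.74004577e-01, -2.26525716e-01, -2.09579602e-04,  1.06783216e-03]), 'contact_force': array([ 0.25055888, -1.03546472, -0.26954558]), 'wrist_torque': array([ 0.00316636, -0.0039236 ,  0.00164619]), 'gripper_width': 85.46925001530282}
scene {'camera_matrix': array([[410.28561829,   0.        , 276.39479434],
       [  0.        , 410.28561829, 214.8112098 ],
       [  0.        ,   0.        ,   1.        ]]), 'R': array([[ 9.55886961e-03,  9.99913827e-01, -8.99810860e-03],
       [ 6.95923609e-01, -1.31139797e-02, -7.17996069e-01],
       [-7.18052198e-01,  6.01234595e-04, -6.95988994e-01]]), 't': array([  -9.65312987, -338.62478463, 1460.77724753])}
side {'camera_matrix': array([[392.73183292,   0.        , 277.1455969 ],
       [  0.        , 392.73183292, 209.28795156],
       [  0.        ,   0.        ,   1.        ]]), 'R': array([[ 0.91101957, -0.41224133,  0.01002136],
       [-0.19452041, -0.45104876, -0.87104353],
       [ 0.36360027,  0.79158834, -0.4911036 ]]), 't': array([-504.33348692,  166.74447278, 1022.64556504])}
```

View pics/scene0.png

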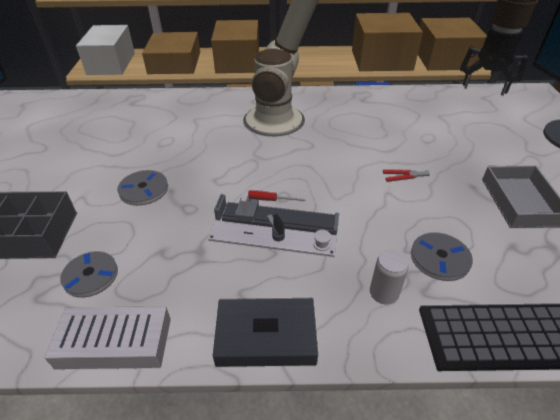

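View pics/side0.png

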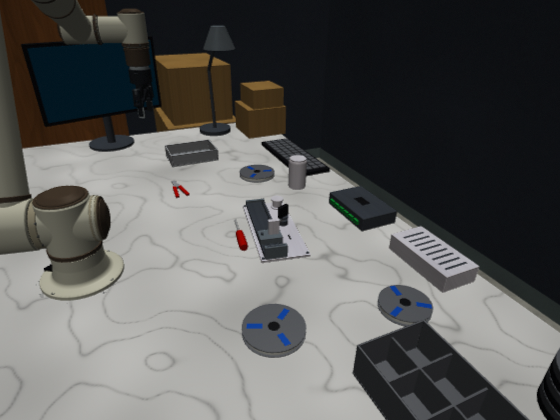

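The scene view shows the jig at about (275,225), nearly parallel to world y. The carriage is near (245,207), the latch grip at (278,228) and the spool at (322,240). I'll localise it roughly, then look with the wrist camera.

```bash
cat > h.py <<'E'
import numpy as np,cv2
from bench import arm
from scipy.spatial.transform import Rotation as Ro
def ray(c,u,v,z):
    K,R,t=c["camera_matrix"],np.array(c["R"]),np.array(c["t"])
    o=-R.T@t; d=R.T@np.linalg.inv(K)@[u,v,1]
    return o+d*(z-o[2])/d[2]
def proj(c,X):
    x=c["camera_matrix"]@(np.array(c["R"])@np.array(X)+c["t"]);return x[:2]/x[2]
def tool(s,target):  # world point -> shift in cm along tool axes
    return Ro.from_quat(s["ee_rot"]).inv().apply(np.array(target)-s["position"])/10
E
python3 - <<'E'
from h import *
c=arm.get_calibration("scene")
for u,v in((210,243),(334,252),(338,230),(218,215)):print(ray(c,u,v,8).round())
print(ray(c,278,222,72).round())
s=arm.read_state();print(Ro.from_quat(s["ee_rot"]).as_matrix().round(3))
w=arm.get_calibration("wrist");print(w, -w["R"].T@w["t"], s["position"])
p=cv2.imread("pics/scene0.png")[180:270,195:355];cv2.imwrite("pics/crop0.png",cv2.resize(p,None,fx=5,fy=5,interpolation=cv2.INTER_CUBIC))
E
```

```text
[ 593. -162.    8.]
[628. 145.   8.]
[554. 163.   8.]
[ 493. -152.    8.]
[586.   9.  72.]
[[ 0.897 -0.441 -0.001]
 [-0.441 -0.897 -0.002]
 [ 0.     0.002 -1.   ]]
{'camera_matrix': array([[303.85766125,   0.        , 280.36013599],
       [  0.        , 303.85766125, 206.90574673],
       [  0.        ,   0.        ,   1.        ]]), 'R': array([[-0.43998321, -0.89800389,  0.00194474],
       [-0.84929338,  0.41681878,  0.32397973],
       [-0.29174566,  0.14089398, -0.94606202]]), 't': array([623.24108358, -41.46440793, 380.85733493])} [350.1136418  523.2955564  372.53624446] [275.43034204 560.46557413 230.34551984]
```

View pics/crop0.png

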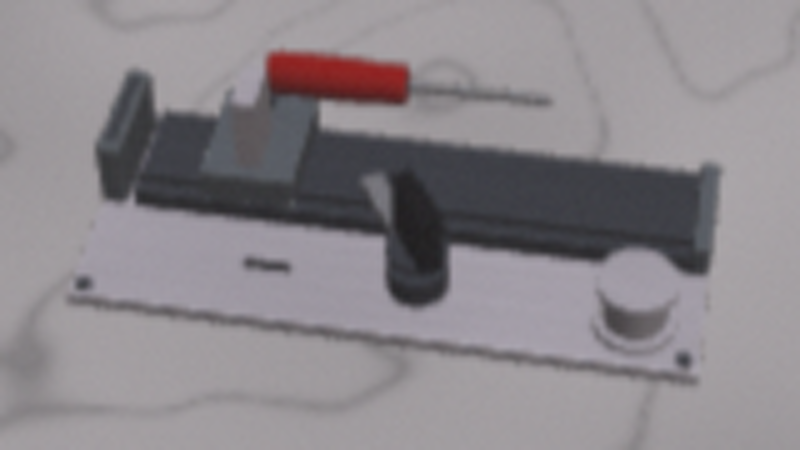

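The crop shows the jig yawed about -0.11 rad, with its origin near (523,2) and the pivot near (576,10). The bar grip and tongue point toward the robot and -y, so the latch is around 1 rad. I'll move over the latch with the tool yaw near -2.7 for a close look.

Call:
move_arm([
  {"gripper": 1, "xyz": [51.2, 36.1, -2], "angular": [0, 0, 2.24]},
  {"gripper": 1, "xyz": [51.2, 36.1, -2], "angular": [0, 0, 2.24]},
  {"gripper": 1, "xyz": [51.2, 36.1, -2], "angular": [0, 0, 2.24]},
  {"gripper": 1, "xyz": [51.2, 36.1, -2], "angular": [0, 0, 2.24]},
  {"gripper": 1, "xyz": [51.2, 36.1, -2], "angular": [0, 0, 2.24]},
  {"gripper": 1, "xyz": [51.2, 36.1, -2], "angular": [0, 0, 2.24]},
  {"gripper": 1, "xyz": [51.2, 36.1, -2], "angular": [0, 0, 2.24]},
  {"gripper": 1, "xyz": [51.2, 36.1, -2], "angular": [0, 0, 2.24]},
  {"gripper": 1, "xyz": [51.2, 36.1, -2], "angular": [0, 0, 2.24]},
  {"gripper": 1, "xyz": [51.2, 36.1, -2], "angular": [0, 0, 2.24]},
])

```text
clock: 1.35
position: [575.6, 10.8, 251.0]
ee_rot: [-0.391, 0.92, 0.0, -0.0]
contact_force: [0.9, 1.1, -0.4]
gripper_width: 85.3
```

Call:
move_arm([
  {"gripper": 1, "xyz": [0, 0, 0], "angular": [0, 0, 0]},
  {"gripper": 1, "xyz": [0, 0, 0], "angular": [0, 0, 0]},
])

```text
clock: 1.6
position: [574.7, 12.4, 250.6]
ee_rot: [-0.394, 0.919, 0.0, -0.001]
contact_force: [-0.3, 0.2, 0.0]
gripper_width: 85.3
```

Run:
```python
from h import *
s=arm.read_state();print(s["clock"],s["joints"].round(3),s["position"].round(1),s["ee_rot"].round(3))
w=arm.get_calibration("wrist");p,d=arm.get_image("wrist")
cv2.imwrite("pics/w1.png",p);np.savez("pics/w1.npz",d=d,K=w["camera_matrix"],R=w["R"],t=w["t"])
```

```text
1.6 [ 0.303  0.287 -0.087 -0.    -1.198 -1.064] [574.7  12.4 250.6] [-0.394  0.919  0.    -0.001]
```

View pics/w1.png

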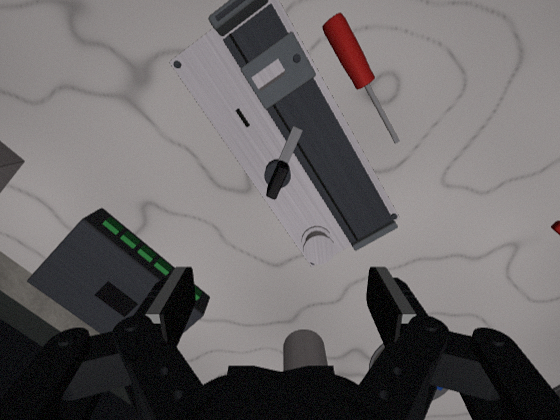

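The wrist view shows the mark at (242,117), the tongue from the hub to its tip at (297,130), the grip's black top around (275,190), the fin top at (268,73), the pin at (297,58) and the spool at (317,240). I'll measure them by masks and rays.

Run:
```python
from h import *
z=np.load("pics/w1.npz");c=dict(camera_matrix=z["K"],R=z["R"],t=z["t"]);p=cv2.imread("pics/w1.png");g=cv2.cvtColor(p,cv2.COLOR_BGR2GRAY)
def blob(x0,y0,x1,y1,f,n):
    m=np.zeros_like(g);m[y0:y1,x0:x1]=(f(g[y0:y1,x0:x1])*255)
    k=cv2.findContours(m,cv2.RETR_EXTERNAL,cv2.CHAIN_APPROX_NONE)[0];k=max(k,key=cv2.contourArea)
    r=cv2.minAreaRect(k);b=cv2.boxPoints(r);print(n,r,cv2.contourArea(k));return b,r
def w(pts,z):return np.array([ray(c,u,v,z)[:2] for u,v in pts])
b,r=blob(230,102,256,132,lambda a:a<90,"mark");W=w(b,8);print(W.round(1),"centre",W.mean(0).round(1))
b,r=blob(262,170,293,205,lambda a:a<38,"grip");print(w(b,72).round(1), w([r[0]],72))
b,r=blob(250,52,288,92,lambda a:a>130,"fin");W=w(b,84);print(W.round(1),W.mean(0).round(1))
# plate long edge at far side (jig x=88)
pts=[]
for v in range(90,245,5):
    row=g[v].astype(int);pts.append((v,))
E=cv2.Canny(g,30,90)
for l in cv2.HoughLinesP(E,1,np.pi/360,40,minLineLength=70,maxLineGap=12)[:,0]:
    if 160<l[0]<420 and l[1]<270 and l[3]<270: print(l, w([l[:2],l[2:]],8).round().tolist(), w([l[:2],l[2:]],20).round().tolist())
cv2.imwrite("pics/crop1.png",cv2.resize(p[0:270,150:420],None,fx=2.2,fy=2.2,interpolation=cv2.INTER_CUBIC))
print("tip",w([(297,130)],32))
print([ (g[v,u]) for u,v in((278,190),(290,150),(268,73))])
```

```text
mark ((242.3076629638672, 117.4615249633789), (19.969207763671875, 3.882901668548584), 56.3099365234375) 64.0
[[561.7 -80.1]
 [557.1 -79.1]
 [561.2 -56.4]
 [565.9 -57.3]] centre [561.5 -68.2]
grip ((275.9827575683594, 182.2069091796875), (13.524564743041992, 31.907468795776367), 23.198591232299805) 332.5
[[595.4   7.5]
 [562.8  -6.5]
 [557.2   6.9]
 [589.7  21.3]] [[576.02498168   7.16979855]]
fin ((267.8648376464844, 73.3108139038086), (12.903488159179688, 33.130577087402344), 54.462318420410156) 384.5
[[521.3 -84. ]
 [491.6 -78.4]
 [492.7 -67.2]
 [522.6 -72.7]] [507.  -75.6]
[208  18 355 250] [[513.0, -168.0], [575.0, 166.0]] [[513.0, -164.0], [573.0, 159.0]]
[216   9 263  85] [[500.0, -168.0], [517.0, -77.0]] [[501.0, -164.0], [517.0, -76.0]]
[313  78 397 227] [[470.0, -42.0], [511.0, 178.0]] [[471.0, -42.0], [512.0, 171.0]]
[272 105 361 248] [[525.0, -54.0], [567.0, 169.0]] [[525.0, -54.0], [566.0, 162.0]]
[280   0 400 217] [[444.0, -125.0], [500.0, 169.0]] [[446.0, -123.0], [500.0, 162.0]]
[274 103 363 247] [[522.0, -54.0], [564.0, 170.0]] [[522.0, -54.0], [563.0, 163.0]]
[303  
[... 390 characters left out ...]
 -57.0], [446.0, 82.0]]
[254  92 333  34] [[531.0, -79.0], [423.0, -61.0]] [[530.0, -78.0], [426.0, -60.0]]
[281   5 392 205] [[446.0, -121.0], [497.0, 148.0]] [[448.0, -119.0], [498.0, 142.0]]
[168  62 254   0] [[579.0, -170.0], [464.0, -145.0]] [[577.0, -166.0], [466.0, -142.0]]
[324  97 394 220] [[474.0, -18.0], [508.0, 167.0]] [[475.0, -19.0], [508.0, 160.0]]
[306 174 354 249] [[552.0, 37.0], [575.0, 164.0]] [[551.0, 34.0], [573.0, 157.0]]
[217  31 259 101] [[515.0, -152.0], [533.0, -68.0]] [[515.0, -149.0], [533.0, -67.0]]
[170  59 245   0] [[575.0, -170.0], [471.0, -152.0]] [[574.0, -167.0], [473.0, -148.0]]
tip [[522.89588073 -13.87829028]]
[np.uint8(25), np.uint8(107), np.uint8(143)]
```

View pics/crop1.png

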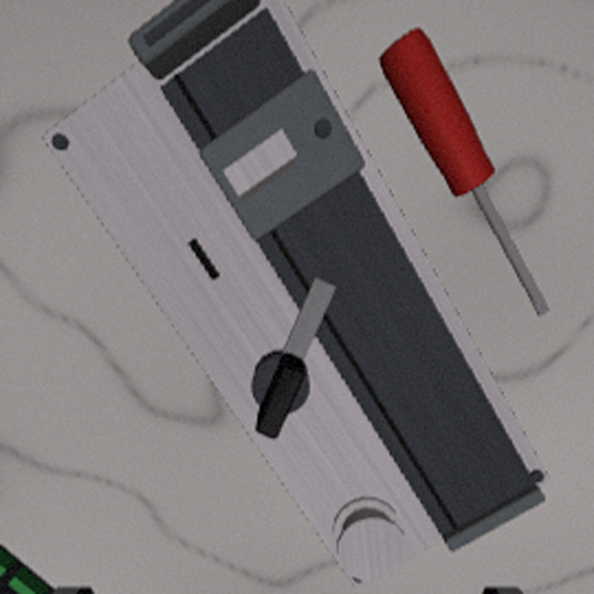

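Jig yaw is -0.187 rad, the pivot is at (576, 8) from two independent estimates, the fin is at jig (0,-81) and the latch at about 0.98 rad. These agree with the given sizes. Next I'll turn the tool +0.41 and descend onto the grip.

Call:
move_arm([
  {"gripper": 1, "xyz": [0.2, -0.4, 5], "angular": [0, 0, 0.41]},
  {"gripper": 1, "xyz": [0.2, -0.4, 10], "angular": [0, 0, 0.41]},
  {"gripper": 1, "xyz": [0.2, -0.4, 14], "angular": [0, 0, 0.41]},
  {"gripper": 1, "xyz": [0.2, -0.4, 14], "angular": [0, 0, 0.41]},
  {"gripper": 1, "xyz": [0.2, -0.4, 14], "angular": [0, 0, 0.41]},
])

```text
clock: 2.28
position: [577.7, 9.6, 113.1]
ee_rot: [-0.2, 0.98, -0.0, 0.002]
contact_force: [-0.8, 0.9, 1.0]
gripper_width: 85.3
```

Run:
```python
from h import *
s=arm.read_state();R=Ro.from_quat(s["ee_rot"]).as_matrix();print(s["position"].round(1),"yaw",np.arctan2(R[1,0],R[0,0]), tool(s,[576,8,40]).round(2))
```

```text
[577.7   9.6 113.1] yaw -2.7387992662275025 [ 0.24 -0.07  7.31]
```

Call:
move_arm([
  {"gripper": 1, "xyz": [0.2, -0.1, 4], "angular": [0, 0, 0]},
  {"gripper": 1, "xyz": [0.2, -0.1, 7.2], "angular": [0, 0, 0]},
  {"gripper": 1, "xyz": [0.2, -0.1, 7.2], "angular": [0, 0, 0]},
  {"gripper": -1, "xyz": [0.2, -0.1, 7.2], "angular": [0, 0, 0]},
  {"gripper": -1, "xyz": [0.2, -0.1, 7.2], "angular": [0, 0, 0]},
  {"gripper": -1, "xyz": [0.2, -0.1, 7.2], "angular": [0, 0, 0]},
  {"gripper": -1, "xyz": [0.2, -0.1, 7.2], "angular": [0, 0, 0]},
  {"gripper": -1, "xyz": [0.2, -0.1, 7.2], "angular": [0, 0, 0]},
  {"gripper": -1, "xyz": [0.2, -0.1, 7.2], "angular": [0, 0, 0]},
])

```text
clock: 3.4
position: [575.0, 7.8, 40.1]
ee_rot: [-0.199, 0.98, 0.0, 0.0]
contact_force: [-3.3, 5.0, 5.3]
gripper_width: 11.2
```

Run:
```python
from h import *
s=arm.read_state();R=Ro.from_quat(s["ee_rot"]).as_matrix();print(s["position"].round(1),"yaw",np.arctan2(R[1,0],R[0,0]),s["wrist_torque"],s["gripper_width"])
```

```text
[575.    7.8  40.1] yaw -2.7414501149963493 [ 1.25806862  0.81026184 -0.0625682 ] 11.249895377018484
```

It's gripped at 11.2 mm. Now turning the latch by -0.98 about tool z.

Call:
move_arm([
  {"gripper": -1, "xyz": [0, 0, 0], "angular": [0, 0, -0.15]},
  {"gripper": -1, "xyz": [0, 0, 0], "angular": [0, 0, -0.3]},
  {"gripper": -1, "xyz": [0, 0, 0], "angular": [0, 0, -0.45]},
  {"gripper": -1, "xyz": [0, 0, 0], "angular": [0, 0, -0.6]},
  {"gripper": -1, "xyz": [0, 0, 0], "angular": [0, 0, -0.75]},
  {"gripper": -1, "xyz": [0, 0, 0], "angular": [0, 0, -0.9]},
  {"gripper": -1, "xyz": [0, 0, 0], "angular": [0, 0, -0.98]},
  {"gripper": -1, "xyz": [0, 0, 0], "angular": [0, 0, -0.98]},
  {"gripper": -1, "xyz": [0, 0, 0], "angular": [0, 0, -0.98]},
  {"gripper": -1, "xyz": [0, 0, 0], "angular": [0, 0, -0.98]},
])

```text
clock: 4.65
position: [576.3, 6.9, 40.1]
ee_rot: [-0.636, 0.771, -0.001, 0.001]
contact_force: [1.9, -0.1, 6.2]
gripper_width: 11.3
```

Call:
move_arm([
  {"gripper": 1, "xyz": [0, 0, 0], "angular": [0, 0, 0]},
  {"gripper": 1, "xyz": [0, 0, 0], "angular": [0, 0, 0]},
  {"gripper": 1, "xyz": [0, 0, 0], "angular": [0, 0, 0]},
  {"gripper": 1, "xyz": [0, 0, 0], "angular": [0, 0, 0]},
  {"gripper": 1, "xyz": [0, 0, -6], "angular": [0, 0, 0]},
  {"gripper": 1, "xyz": [0, 0, -12], "angular": [0, 0, 0]},
  {"gripper": 1, "xyz": [0, 0, -16], "angular": [0, 0, 0]},
  {"gripper": 1, "xyz": [0, 0, -16], "angular": [0, 0, 0]},
  {"gripper": 1, "xyz": [0, 0, -16], "angular": [0, 0, 0]},
])

```text
clock: 5.78
position: [574.3, 6.7, 198.4]
ee_rot: [-0.636, 0.771, 0.001, -0.001]
contact_force: [0.5, 0.4, 0.2]
gripper_width: 85.2
```

Run:
```python
from h import *
s=arm.read_state();R=Ro.from_quat(s["ee_rot"]).as_matrix();print(s["clock"],s["position"].round(1),"yaw",np.arctan2(R[1,0],R[0,0]))
w=arm.get_calibration("wrist");p,d=arm.get_image("wrist")
cv2.imwrite("pics/w2.png",p);np.savez("pics/w2.npz",d=d,K=w["camera_matrix"],R=w["R"],t=w["t"])
```

```text
5.775 [574.3   6.7 198.4] yaw -1.7621776054455958
```

View pics/w2.png

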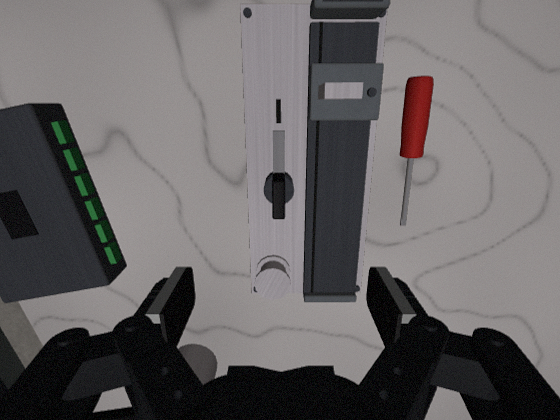

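The tongue (x≈279, rows 130–172) lies in line with the mark at (278,111), so the latch is cleared. The fin top is at (344,91). I'll refine the fin position and plan the approach.

Run:
```python
from h import *
z=np.load("pics/w2.npz");c=dict(camera_matrix=z["K"],R=z["R"],t=z["t"]);g=cv2.imread("pics/w2.png",0)
def blob(x0,y0,x1,y1,f,h):
    m=np.zeros_like(g);m[y0:y1,x0:x1]=f(g[y0:y1,x0:x1])*255
    k=max(cv2.findContours(m,cv2.RETR_EXTERNAL,cv2.CHAIN_APPROX_NONE)[0],key=cv2.contourArea)
    W=np.array([ray(c,u,v,h)[:2] for u,v in cv2.boxPoints(cv2.minAreaRect(k))]);print(W.round(1).tolist());return W.mean(0)
f=blob(320,76,366,106,lambda a:a>125,84);m=blob(272,92,286,128,lambda a:a<90,8)
t=blob(268,131,290,168,lambda a:(a>85)&(a<140),32)
print("fin",f,"mark",m,"tongue",t)
y=np.array([.186,.983]);x=np.array([.983,-.186]);piv=m+78*y;o=piv-52*x-15*y
print("origin",o,"fin jig",(f-o)@x,(f-o)@y,"tongue ang",np.arctan2(-(t-piv)@x,-(t-piv)@y))
s=arm.read_state();print(tool(s,[*f,48]).round(2))
```

```text
[[520.6, -84.4], [492.1, -78.9], [493.3, -67.1], [522.2, -72.7]]
[[561.4, -80.3], [557.3, -79.5], [561.7, -57.0], [565.8, -57.8]]
[[570.8, -51.5], [559.2, -49.2], [565.8, -13.8], [577.9, -16.2]]
fin [507.06343738 -75.7562841 ] mark [561.55518161 -68.67025478] tongue [568.4290551  -32.67041611]
origin [522.15718161   2.93074522] fin jig -0.20136312533550438 -80.1567862552869 tongue ang -0.001474485626768402
[ 9.35  4.97 15.  ]
```

Fin at (507,-76). The latch angle measures about 0.00. Moving above the fin with a +1.57 turn.

Call:
move_arm([
  {"gripper": 1, "xyz": [9.35, 4.97, 0], "angular": [0, 0, 1.57]},
  {"gripper": 1, "xyz": [9.35, 4.97, 0], "angular": [0, 0, 1.57]},
  {"gripper": 1, "xyz": [9.35, 4.97, 0], "angular": [0, 0, 1.57]},
  {"gripper": 1, "xyz": [9.35, 4.97, 3], "angular": [0, 0, 1.57]},
  {"gripper": 1, "xyz": [9.35, 4.97, 5], "angular": [0, 0, 1.57]},
  {"gripper": 1, "xyz": [9.35, 4.97, 7], "angular": [0, 0, 1.57]},
  {"gripper": 1, "xyz": [9.35, 4.97, 7], "angular": [0, 0, 1.57]},
  {"gripper": 1, "xyz": [9.35, 4.97, 7], "angular": [0, 0, 1.57]},
  {"gripper": 1, "xyz": [9.35, 4.97, 7], "angular": [0, 0, 1.57]},
  {"gripper": 1, "xyz": [9.35, 4.97, 7], "angular": [0, 0, 1.57]},
])

```text
clock: 7.08
position: [507.6, -75.7, 127.7]
ee_rot: [0.095, 0.996, -0.0, -0.002]
contact_force: [0.8, -0.4, -0.4]
gripper_width: 85.4
```

Run:
```python
from h import *
s=arm.read_state();R=Ro.from_quat(s["ee_rot"]).as_matrix();print(s["clock"],s["joints"].round(2),s["position"].round(1),"yaw",np.arctan2(R[1,0],R[0,0]),tool(s,[507,-75.8,48]).round(2))
```

```text
7.075 [ 0.17  0.3  -0.41 -0.   -0.87 -1.93] [507.6 -75.7 127.7] yaw 2.9521459840231157 [ 0.03 -0.01  7.97]
```

Call:
move_arm([
  {"gripper": 1, "xyz": [0, 0, 4], "angular": [0, 0, 0]},
  {"gripper": 1, "xyz": [0, 0, 8], "angular": [0, 0, 0]},
  {"gripper": 1, "xyz": [0, 0, 8], "angular": [0, 0, 0]},
  {"gripper": -1, "xyz": [0, 0, 8], "angular": [0, 0, 0]},
  {"gripper": -1, "xyz": [0, 0, 8], "angular": [0, 0, 0]},
  {"gripper": -1, "xyz": [0, 0, 8], "angular": [0, 0, 0]},
  {"gripper": -1, "xyz": [0, 0, 8], "angular": [0, 0, 0]},
  {"gripper": -1, "xyz": [0, 0, 8], "angular": [0, 0, 0]},
  {"gripper": -1, "xyz": [0, 0, 8], "angular": [0, 0, 0]},
])

```text
clock: 8.2
position: [508.9, -75.7, 50.1]
ee_rot: [0.095, 0.996, -0.0, 0.0]
contact_force: [-3.0, 0.1, 5.9]
gripper_width: 11.7
```

```bash
cat > st.py <<'E'
from h import *
import sys
y=np.array([.186,.983]);x=np.array([.983,-.186]);o=np.array([522.2,2.9])
s=arm.read_state();R=Ro.from_quat(s["ee_rot"]).as_matrix();q=s["position"][:2]-o;F=s["contact_force"][:2]
print(s["clock"],"w",s["gripper_width"].round(1),"jig",(q@x).round(2),(q@y).round(2),s["position"][2].round(1),"yaw",np.arctan2(R[1,0],R[0,0]).round(3),"Fx,Fy jig",(F@x).round(1),(F@y).round(1))
if len(sys.argv)>1:
    w=arm.get_calibration("wrist");p,d=arm.get_image("wrist");n=sys.argv[1]
    cv2.imwrite(f"pics/{n}.png",p);np.savez(f"pics/{n}.npz",d=d,K=w["camera_matrix"],R=w["R"],t=w["t"])
    f=s["position"][:2]-19*0*R[:2,2]
    pn=f-34*x; print("pin pix",proj(w,[*pn,46]).round(),proj(w,[*pn,42.5]).round())
E
python3 st.py w3
```

```text
Traceback (most recent call last):
  File "st.py", line 5, in <module>
    print(s["clock"],"w",s["gripper_width"].round(1),"jig",(q@x).round(2),(q@y).round(2),s["position"][2].round(1),"yaw",np.arctan2(R[1,0],R[0,0]).round(3),"Fx,Fy jig",(F@x).round(1),(F@y).round(1))
                         ^^^^^^^^^^^^^^^^^^^^^^^^
AttributeError: 'float' object has no attribute 'round'
```

```bash
sed -i 's/s\["gripper_width"\].round(1)/round(s["gripper_width"],1)/' st.py; python3 st.py w3
```

```text
8.2 w 11.7 jig 1.57 -79.69 50.1 yaw 2.952 Fx,Fy jig -2.9 -0.5
pin pix [281. 207.] [281. 204.]
```

View pics/w3.png

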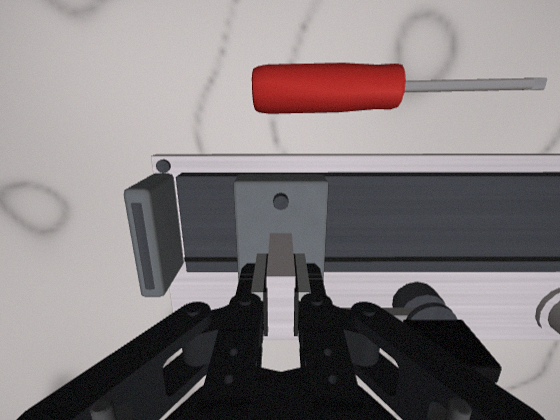

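It's gripped at 11.7 mm, and the pin is clearly visible on the saddle at (281,201), standing up. Tool +y is the jig's +y. Sliding 11 cm to just short of the notch range.

Call:
move_arm([
  {"gripper": -1, "xyz": [0, 0.6, 0], "angular": [0, 0, 0]},
  {"gripper": -1, "xyz": [0, 2, 0], "angular": [0, 0, 0]},
  {"gripper": -1, "xyz": [0, 3.5, 0], "angular": [0, 0, 0]},
  {"gripper": -1, "xyz": [0, 5, 0], "angular": [0, 0, 0]},
  {"gripper": -1, "xyz": [0, 6.5, 0], "angular": [0, 0, 0]},
  {"gripper": -1, "xyz": [0, 8, 0], "angular": [0, 0, 0]},
  {"gripper": -1, "xyz": [0, 9.5, 0], "angular": [0, 0, 0]},
  {"gripper": -1, "xyz": [0, 10.8, 0], "angular": [0, 0, 0]},
  {"gripper": -1, "xyz": [0, 10.8, 0], "angular": [0, 0, 0]},
  {"gripper": -1, "xyz": [0, 10.8, 0], "angular": [0, 0, 0]},
])

```text
clock: 9.5
position: [529.4, 31.4, 50.1]
ee_rot: [0.095, 0.996, 0.001, 0.001]
contact_force: [-2.8, 3.4, 6.4]
gripper_width: 11.2
```

```bash
cat >> st.py <<'E'
    # pin height above saddle from depth, averaged (pin and saddle patches beside it)
    g=cv2.cvtColor(p,cv2.COLOR_BGR2GRAY);K=w["camera_matrix"];Rw,tw=np.array(w["R"]),np.array(w["t"])
    v,u=np.mgrid[186:218,240:322];P=np.stack([u,v,np.ones_like(u)],-1)@np.linalg.inv(K).T*d[186:218,240:322,None]
    Z=((P-tw)@Rw)[...,2];m=(g[186:218,240:322]<62)&(abs(u-281)<9)&(abs(v-201)<9)
    print("pin px",m.sum(),"pin c",u[m].mean(),v[m].mean(),"z pin",np.median(Z[m]).round(2),"saddle",np.median(Z[(abs(u-281)>14)]).round(2))
E
python3 st.py w4
python3 - <<'E'
import numpy as np,cv2
z=np.load("pics/w3.npz");g=cv2.imread("pics/w3.png",0);d=z["d"]
print(g[192:212:2,270:294:2]);print(d[192:212:3,262:300:3].round(1))
E
```

```text
9.5 w 11.2 jig 1.75 29.32 50.1 yaw 2.952 Fx,Fy jig -3.4 2.8
pin pix [281. 207.] [281. 204.]
pin px 53 pin c 279.7169811320755 196.58490566037736 z pin 43.96 saddle 39.53
[[111 106 106 107 106  90 101 112 110 106 107 108]
 [113 107 107  62  36  27  22  43 104 111 109 112]
 [108 107  56  35  48  63  58  40  37 111 110 110]
 [105 109  32  72  70  70  72  69  41  97 112 104]
 [110 104  57  68  71  70  71  69  66  76 110 108]
 [108 106  70  71  74  72  68  61  70  69 107 105]
 [108 105  67  70  70  67  65  68  68  98 109 105]
 [106 110  62  71  69  72  66  65  69 110 104 106]
 [107 108 111  84  63  64  65  70 102 104 106 105]
 [109 108 108 108 103  97 106 108 105 105 107 105]]
[[159.5 158.1 159.3 158.3 158.6 158.8   0.  158.7 158.6 158.9 159.3 158.
  160.5]
 [158.8 160.6 160.  159.3 158.6 154.6 153.4 154.2 158.4 159.2 159.1 160.
  158.2]
 [159.8 160.2 160.  159.  155.5 153.3 153.7 155.1 154.  159.2 159.6 161.1
  160.3]
 [160.8 160.  158.8 160.9 154.6 154.1 154.7 155.  155.  160.3 160.8 160.9
  159.8]
 [161.1 160.9 161.  160.9 156.3 155.8 155.4 155.2 155.8 160.6 160.7 161.
  160.9]
 [161.8 161.1 160.7 160.5 161.6 155.  155.9 156.1 162.3 161.9 160.8 161.1
  161.3]
 [162.5 161.8 160.4 162.9 162.2 162.  163.2 160.4 162.4 161.7 162.9 161.7
  162.7]]
```

On the flat at y=29. Stepping 5 mm at a time, with a pin-height reading at each step.

```bash
python3 - <<'E'
t=open("st.py").read().replace('m=(g[186:218,240:322]<62)&(abs(u-281)<9)&(abs(v-201)<9)','m=(abs(u-281)<6)&(abs(v-202)<5)&(Z>30)&(Z<60)')
t=t[:t.index('    print("pin px"')]+'''    b=(abs(u-281)>14)&(Z>30)&(Z<50);A=np.c_[u[b],v[b],np.ones(b.sum())];k=np.linalg.lstsq(A,Z[b],rcond=None)[0]
    print("PIN HEIGHT",np.median((Z-(k[0]*u+k[1]*v+k[2]))[m]).round(2))
'''
open("st.py","w").write(t)
E
python3 st.py w5
```

```text
9.55 w 11.2 jig 1.75 29.3 50.1 yaw 2.952 Fx,Fy jig -2.7 2.8
pin pix [281. 207.] [281. 204.]
PIN HEIGHT 5.67
```

Call:
move_arm([
  {"gripper": -1, "xyz": [0, 0.25, 0], "angular": [0, 0, 0]},
  {"gripper": -1, "xyz": [0, 0.5, 0], "angular": [0, 0, 0]},
  {"gripper": -1, "xyz": [0, 0.5, 0], "angular": [0, 0, 0]},
])

```text
clock: 9.98
position: [530.1, 35.2, 50.1]
ee_rot: [0.095, 0.996, -0.0, 0.0]
contact_force: [-1.8, -0.9, 6.4]
gripper_width: 11.4
```

```bash
python3 st.py w6
```

```text
9.975 w 11.4 jig 1.71 33.22 50.1 yaw 2.952 Fx,Fy jig -1.6 -1.2
pin pix [281. 207.] [281. 204.]
PIN HEIGHT 5.67
```

Call:
move_arm([
  {"gripper": -1, "xyz": [0, 0.25, 0], "angular": [0, 0, 0]},
  {"gripper": -1, "xyz": [0, 0.5, 0], "angular": [0, 0, 0]},
  {"gripper": -1, "xyz": [0, 0.5, 0], "angular": [0, 0, 0]},
])

```text
clock: 10.4
position: [531.0, 40.1, 50.1]
ee_rot: [0.095, 0.996, -0.0, 0.0]
contact_force: [-1.1, -1.4, 6.2]
gripper_width: 11.4
```

```bash
python3 st.py w7
```

```text
10.4 w 11.4 jig 1.72 38.18 50.1 yaw 2.952 Fx,Fy jig -0.9 -1.6
pin pix [281. 207.] [281. 204.]
PIN HEIGHT 5.66
```

Call:
move_arm([
  {"gripper": -1, "xyz": [0, 0.25, 0], "angular": [0, 0, 0]},
  {"gripper": -1, "xyz": [0, 0.5, 0], "angular": [0, 0, 0]},
  {"gripper": -1, "xyz": [0, 0.5, 0], "angular": [0, 0, 0]},
])

```text
clock: 10.82
position: [531.9, 44.9, 50.1]
ee_rot: [0.095, 0.996, -0.0, 0.0]
contact_force: [-2.1, -0.2, 6.6]
gripper_width: 11.1
```

```bash
python3 st.py w8
```

```text
10.825 w 11.1 jig 1.74 43.14 50.1 yaw 2.952 Fx,Fy jig -2.0 -0.6
pin pix [281. 207.] [281. 204.]
PIN HEIGHT 5.7
```

Pin height is steady at 5.7 on the flat. Continuing.

Call:
move_arm([
  {"gripper": -1, "xyz": [0, 0.25, 0], "angular": [0, 0, 0]},
  {"gripper": -1, "xyz": [0, 0.4, 0], "angular": [0, 0, 0]},
  {"gripper": -1, "xyz": [0, 0.4, 0], "angular": [0, 0, 0]},
])

```text
clock: 11.25
position: [532.6, 48.7, 50.1]
ee_rot: [0.095, 0.996, -0.0, 0.0]
contact_force: [-2.0, -0.8, 6.0]
gripper_width: 11.5
```

```bash
python3 st.py w9
```

```text
11.25 w 11.5 jig 1.72 46.94 50.1 yaw 2.952 Fx,Fy jig -1.9 -1.1
pin pix [281. 207.] [281. 204.]
PIN HEIGHT 5.58
```

Call:
move_arm([
  {"gripper": -1, "xyz": [0, 0.25, 0], "angular": [0, 0, 0]},
  {"gripper": -1, "xyz": [0, 0.4, 0], "angular": [0, 0, 0]},
  {"gripper": -1, "xyz": [0, 0.4, 0], "angular": [0, 0, 0]},
])

```text
clock: 11.68
position: [533.4, 52.6, 50.1]
ee_rot: [0.095, 0.996, -0.0, 0.0]
contact_force: [-2.2, -1.8, 7.1]
gripper_width: 11.5
```

```bash
python3 st.py w10
```

```text
11.675 w 11.5 jig 1.72 50.96 50.1 yaw 2.952 Fx,Fy jig -1.9 -2.2
pin pix [281. 207.] [281. 204.]
PIN HEIGHT 5.84
```

Call:
move_arm([
  {"gripper": -1, "xyz": [0, 0.25, 0], "angular": [0, 0, 0]},
  {"gripper": -1, "xyz": [0, 0.4, 0], "angular": [0, 0, 0]},
  {"gripper": -1, "xyz": [0, 0.4, 0], "angular": [0, 0, 0]},
])

```text
clock: 12.1
position: [534.1, 56.5, 50.1]
ee_rot: [0.095, 0.996, -0.0, 0.0]
contact_force: [-1.8, -2.3, 6.6]
gripper_width: 11.3
```

```bash
python3 st.py w11
```

```text
12.1 w 11.3 jig 1.73 54.89 50.1 yaw 2.952 Fx,Fy jig -1.3 -2.6
pin pix [281. 207.] [281. 204.]
PIN HEIGHT 5.67
```

Call:
move_arm([
  {"gripper": -1, "xyz": [0, 0.25, 0], "angular": [0, 0, 0]},
  {"gripper": -1, "xyz": [0, 0.4, 0], "angular": [0, 0, 0]},
  {"gripper": -1, "xyz": [0, 0.4, 0], "angular": [0, 0, 0]},
])

```text
clock: 12.52
position: [534.9, 60.4, 50.1]
ee_rot: [0.095, 0.996, -0.0, 0.0]
contact_force: [-1.7, -2.1, 7.1]
gripper_width: 11.4
```

```bash
python3 st.py w12
```

```text
12.525 w 11.4 jig 1.74 58.92 50.1 yaw 2.952 Fx,Fy jig -1.3 -2.4
pin pix [281. 207.] [281. 204.]
PIN HEIGHT 5.55
```

Call:
move_arm([
  {"gripper": -1, "xyz": [0, 0.25, 0], "angular": [0, 0, 0]},
  {"gripper": -1, "xyz": [0, 0.4, 0], "angular": [0, 0, 0]},
  {"gripper": -1, "xyz": [0, 0.4, 0], "angular": [0, 0, 0]},
])

```text
clock: 12.95
position: [535.7, 64.8, 50.1]
ee_rot: [0.095, 0.996, -0.0, 0.0]
contact_force: [-1.7, 0.2, 6.4]
gripper_width: 11.4
```

```bash
python3 st.py w13
```

```text
12.95 w 11.4 jig 1.77 63.34 50.1 yaw 2.952 Fx,Fy jig -1.7 -0.1
pin pix [281. 207.] [281. 204.]
PIN HEIGHT 4.79
```

Call:
move_arm([
  {"gripper": -1, "xyz": [0, 0.25, 0], "angular": [0, 0, 0]},
  {"gripper": -1, "xyz": [0, 0.4, 0], "angular": [0, 0, 0]},
  {"gripper": -1, "xyz": [0, 0.4, 0], "angular": [0, 0, 0]},
])

```text
clock: 13.38
position: [536.5, 68.9, 50.1]
ee_rot: [0.095, 0.996, 0.0, 0.0]
contact_force: [-1.7, 0.6, 5.9]
gripper_width: 11.2
```

```bash
python3 st.py w14
```

```text
13.375 w 11.2 jig 1.75 67.48 50.1 yaw 2.952 Fx,Fy jig -1.8 0.2
pin pix [281. 206.] [281. 204.]
PIN HEIGHT 2.49
```

Call:
move_arm([
  {"gripper": -1, "xyz": [0, 0.25, 0], "angular": [0, 0, 0]},
  {"gripper": -1, "xyz": [0, 0.4, 0], "angular": [0, 0, 0]},
  {"gripper": -1, "xyz": [0, 0.4, 0], "angular": [0, 0, 0]},
])

```text
clock: 13.8
position: [537.0, 71.9, 50.1]
ee_rot: [0.095, 0.996, -0.001, -0.0]
contact_force: [-1.9, -2.8, 5.7]
gripper_width: 11.4
```

```bash
python3 st.py w15
```

```text
13.8 w 11.4 jig 1.73 70.57 50.1 yaw 2.952 Fx,Fy jig -1.4 -3.1
pin pix [281. 207.] [281. 204.]
PIN HEIGHT 2.51
```

The ball drops around y=67–71, with pin height 2.5. The last step shows some resistance (-3.1 N), so I'll back off about 1.5 mm towards the middle.

Call:
move_arm([
  {"gripper": -1, "xyz": [0, -0.15, 0], "angular": [0, 0, 0]},
  {"gripper": -1, "xyz": [0, -0.15, 0], "angular": [0, 0, 0]},
  {"gripper": -1, "xyz": [0, -0.15, 0], "angular": [0, 0, 0]},
])

```text
clock: 14.22
position: [536.9, 71.1, 50.1]
ee_rot: [0.095, 0.996, -0.0, 0.0]
contact_force: [-1.9, 0.1, 6.2]
gripper_width: 11.2
```

```bash
python3 st.py w16; python3 st.py w17
python3 - <<'E'
import cv2,numpy as np
ims=[cv2.resize(cv2.imread(f"pics/w{i}.png")[180:300,225:335],None,fx=2.4,fy=2.4) for i in(13,14,15)]
cv2.imwrite("pics/cmp.png",np.hstack(ims+[]))
# saddle edge columns (dark rail/grey saddle), rows 190-230
for i in(11,12,13,14,15,16,17):
    r=cv2.GaussianBlur(cv2.imread(f"pics/w{i}.png",0)[188:230].mean(0)[None].astype(np.float32),(3,1),0)[0]
    e=[]
    for a,b,s in((220,255,1),(305,345,-1)):
        g=np.clip(s*np.gradient(r)[a:b],0,None);g[g<g.max()*.4]=0;e.append((g*np.arange(a,b)).sum()/g.sum())
    print(i,np.round(e,2))
E
```

```text
14.225 w 11.2 jig 1.75 69.75 50.1 yaw 2.952 Fx,Fy jig -1.9 -0.2
pin pix [281. 207.] [281. 204.]
PIN HEIGHT 2.5
14.275 w 11.5 jig 1.74 69.73 50.1 yaw 2.952 Fx,Fy jig -1.5 0.4
pin pix [281. 206.] [281. 204.]
PIN HEIGHT 2.4
11 [235.31 326.04]
12 [235.32 326.05]
13 [235.33 326.05]
14 [235.34 326.05]
15 [235.34 326.06]
16 [235.34 326.05]
17 [235.33 326.05]
```

The stop moves rigidly with the fingers: the saddle edges stay within 0.05 px. The readings are symmetric about 69, so I'll shift -0.6 mm and do final checks.

Call:
move_arm([
  {"gripper": -1, "xyz": [0, -0.06, 0], "angular": [0, 0, 0]},
  {"gripper": -1, "xyz": [0, -0.06, 0], "angular": [0, 0, 0]},
  {"gripper": -1, "xyz": [0, -0.06, 0], "angular": [0, 0, 0]},
  {"gripper": -1, "xyz": [0, -0.06, 0], "angular": [0, 0, 0]},
])

```text
clock: 14.82
position: [536.9, 70.8, 50.1]
ee_rot: [0.095, 0.996, 0.0, 0.0]
contact_force: [-3.0, -0.1, 6.1]
gripper_width: 10.9
```

```bash
python3 st.py w18; python3 st.py w19
python3 - <<'E'
from h import *
a=cv2.imread("pics/scene0.png");p,_=arm.get_image("scene")
d=cv2.absdiff(a,p).max(2)
for n,(u,v) in dict(reel1=(143,187),reel2=(90,273),reel3=(441,255),spool=(322,240),driver=(262,196),can=(389,277),pliers=(405,175)).items():
    print(n,(d[v-14:v+14,u-14:u+14]>40).mean().round(3))
w=cv2.imread("pics/w19.png");c=p[180:270,195:355]
cv2.imwrite("pics/fin.png",np.hstack([w,cv2.resize(c,(240,420))]))
E
```

```text
14.825 w 10.9 jig 1.78 69.45 50.1 yaw 2.952 Fx,Fy jig -3.0 -0.6
pin pix [281. 207.] [281. 204.]
PIN HEIGHT 2.52
14.875 w 11.4 jig 1.77 69.44 50.1 yaw 2.952 Fx,Fy jig -2.9 0.2
pin pix [281. 207.] [281. 204.]
PIN HEIGHT 2.5
reel1 0.0
reel2 0.0
reel3 0.0
spool 0.0
driver 0.075
can 0.0
pliers 0.0
```

View pics/fin.png

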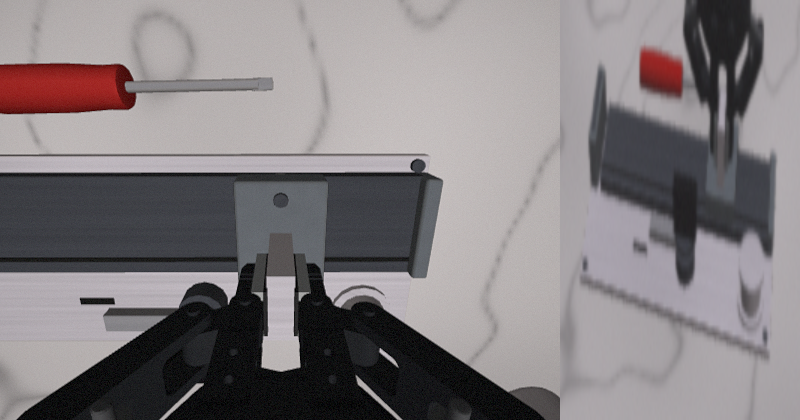

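The view shows the tongue still parallel to and in line with the mark (the bar at rows 310–330, the mark at (97,301)). The pin is sunk, the fin is held and the screwdriver hasn't moved (the diff there comes from the arm in front of it). Handing in.

```bash
python3 -c "
from bench import arm
print(arm.job_done())"
```

```text
the job is handed in; nothing more can be done
None
```

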